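# Book out the instrument box with the barcode scanner

## Robot

A 7-joint arm with a two-finger parallel gripper is mounted at the origin on a cart in front of the work surface, level with it; the furniture and walls round the work are solid. World frame = base frame: x ahead of the robot, y to its left, z up, the work surface at z = 0. Lengths are in m, angles in degrees, forces in N, time in s.
With the tool pointing down it reaches from about 0.425 to 0.875 m from the base axis. Payload 4.7 kg.
Tool frame: the origin (TCP) lies at the very end of the fingers, on their centre line; the grasp point (between the pads) lies 19 mm behind it; z points along the fingers, y is the line along which they close (so a half turn about z gives the same grasp; the last joint's range is limited). The gripper opens to 87 mm and grips with 3 to 60 N. Pads are 19 mm wide; open, the fingers measure 117 mm over their backs; the gripper's body (75 mm by 190 mm) begins 51 mm behind the grasp point.
Start: joints at [74.548, 18.392, -4.016, 83.108, 1.295, 78.541, -3.26], TCP at [0.182, -0.624, 0.223] pointing down, gripper open.
Joint ranges: [-163.93, 163.93], [-17.29, 119.83], [-79.2, 71.16], [3.27, 140.29], [-89.18, 269.18], [5.43, 117.66], [-154.24, 154.24]. Speed limits (degrees/s): [147.25, 147.25, 180, 180, 180, 180, 180].

## Interface

Orientations are given as [roll, pitch, yaw] about the fixed x, y, z axes, in that order (R = Rz(yaw) Ry(pitch) Rx(roll)).
In Python, from cell import get_obs, cams, ticket, finder gives the robot as it stands.
- The arm moves only by the shell command python3 -m creep 'ROWS' [FORCE]. ROWS is text: rows parted by semicolons, each of 5 numbers parted by spaces: the shift along the world's x, y, z in m, then the turn about the world's z in degrees, then the finger opening in m, from 0 to 0.087. A call has 1 to 8 rows; each row shifts and turns the commanded pose from where the row before left it; what a row does not reach is not made up. A row lasts 1/8 s, in which the tool goes at most 62.5 mm and 10.7 degrees, less where a joint would pass 70% of its speed; a pose out of reach is approached as far as the arm can. A call with a gripper value outside its range is refused whole. The fingers move at their own pace and stop on an object; FORCE is the grip in N (left out, the last holds). Time passes only in rows, so rows that do not move let the fingers close. It gives the time, the measured TCP pose, the force, the opening and the grip force at its end, in the units of the state.
- get_obs(): the state, without advancing time (a new reading comes with each control period).
- cams.read_camera(name): name is "side" or "top"; returns the picture (384x512x3 uint8, red, green, blue); there is no depth.
- cams.calibration(name): a dict with "fx", "fy", "cx", "cy" (pixels), "extrinsics" (4x4, takes a point from world to camera coordinates). Camera axes: x right, y down, z forward; pixel columns grow to the right and rows downward; lengths in m; the calibration is good to about 2 mm. A picture is of the moment at which its call begins. calibration takes no time and is no camera call.
- ticket.sign_off(): hands the job in; it is judged then, once.
Trained networks look in the newest picture that a camera, given by its name, has taken for a name from the list of things; names that differ only in an ending like _2 or _b are one class to them, and where a whole thing is asked for, a point or a joint stands for the part that bears it (a point fixed in the world has none). Each returns a list of dicts, best first, with "p" (0 to 1); they miss things now and then, are a little off and sometimes report something else, mostly with a low value. They report only what shows in the picture. A call takes as long as a camera call.
- finder.masks_of(name, camera): "mask" (384x512 bool, what is visible of it) and "xy" ([column, row] in pixels, amid what is visible of it).
- finder.tip_of(name, camera): "xy" ([column, row] in pixels: a listed point, or the origin of a listed thing).
The state is a dict: "time_s": time; "qpos": joint angles; "joint_velocities": joint speeds; "effort": joint torques, N m; "tool_pos": TCP position; "tool_rot": TCP orientation; "force": force on the tool from outside, world axes, zero at the start; "wrist_torque": the same for the moment, N m; "grip_width": finger opening in m; "grasp_force": force on a finger pad.
Only numpy, scipy, OpenCV 4.12 (cv2) and the standard library are available. Lean on these libraries where they do the work, as an engineer would, in place of code of your own. Each camera call takes 0.05 s, during which the arm holds its last target. There are 200 camera calls.

## Task

Book out the stainless instrument box: lift its lid by the front tab and swing it right back so that it stays open on its stop. Then take the cordless scanner off its stand and hold it steady for about two seconds, level with and square to the barcode label inside the lid, aimed at the middle of the label from about 11 cm and without touching the box with the scanner. Hang the scanner gently back in the fork of its stand as it was, leave the lid open, and leave the other things where they lie.

Things in the scene. Friction and masses are not known exactly. Their poses are not given: they have to be found in the camera images.
- ibox_lid (a joint): hinge of the instrument box's lid: 0 rad closed, grows as it opens, stop at 1.83 rad (15 degrees past upright). A plain hinge: below upright the lid falls shut, past upright it falls open onto its stop. The hinge line lies along the box's long back edge, 46 mm above the worktop
- ibox: stainless instrument box with a bail handle on its lid: 200 mm long (its x), 100 mm deep (its y), 48 mm high, fixed to the worktop. Origin at its underside, in the middle; its own y points to its front (the tab side, roughly towards the robot), z up. Front wall at y = 47 mm, hinge at y = -58 mm, z = 46 mm. Scissors and forceps lie inside
- tab_edge (a point): front edge of the lid's lift tab, at its middle; moves with the lid. The tab is a steel plate 44 mm wide (box x), 3 mm thick with a 5 mm rolled edge, sticking out 22 mm in front of the lid's front rim; closed it lies at 46 mm height with 40 mm of free space under it. Axes as the lid, which are those of the box when closed
- label (a point): white paper barcode label, 68 x 44 mm with upright black bars, stuck on the inside of the lid, 22 mm to box +x of the middle; hidden while the lid is closed. Origin at the label's centre; its x runs along its length (box x), y across it, z straight out of the printed face. With the lid on its stop the face looks to the front and 15 degrees upwards, its centre 107 mm above the worktop
- scanner: cordless pistol barcode scanner, 190 g, looking along its +x. Head x -25 to 59, z 0 to 46 mm, with flat sides 50 mm apart to grip from above; rubber bumper at the front, 54 mm wide, x 52 to 64, z -5 to 49 mm; handle 24 mm wide hangs to z = -98 mm, leaning back. Origin on the head's underside above the handle; z up, y across. Centre of mass at x 6, z -10 mm
- window (a point): centre of the scanner's reading window, on the front of the head (64 mm ahead of the scanner's origin, 23 mm up)
- read_point (a point): the point on the scanner's line of sight 110 mm ahead of the window, where it reads. Axes as the scanner
- stand: grey scanner stand, fixed: foot 120 x 96 mm, column, fork plate 60 mm wide, top 125 mm up, x -29 to 45 mm. Its slot, 34 mm wide, is open to stand -x and ends at x = 18 mm. The scanner's handle hangs in the slot, its head lies on the prongs, its bumper hangs in front of the plate's +x edge; play 5 mm sideways, 7 mm fore and aft. Origin under the foot's middle, z up
- seat (a point): point on the fork's top surface where the scanner's origin belongs (125 mm above the stand's origin); the scanner's axes should be parallel to the stand's, x the same way
- marker: bystander: black-capped marker pen, 136 mm long, lying; origin under its middle
- syringe: bystander: plastic syringe, 158 mm long, lying; origin under its middle
- oximeter: bystander: finger oximeter, 34 x 58 x 31 mm; origin under its middle

How it is judged (in metres and radians):
On the way, in this order (a step that is already met when the one before it is completed fails the run):
1. the lid stands open on its stop (joint over 1.70 rad) with the scanner still on its stand (value of joint ibox_lid above 1.7 rad and distance between scanner and seat below 0.02 m), for 0.2 s.
2. for 1 s the held scanner is still, read point within 28 mm along, 18 mm across, 35 mm in depth of the label's centre, within 0.45 rad of square to it and 0.35 rad of level with it, lid open (contact force between the fingers and scanner above 0.5 N and linear speed of scanner below 0.03 m/s and angular speed of scanner below 0.2 rad/s and x of read_point in the frame of label between -0.028 and 0.028 m and y of read_point in the frame of label between -0.018 and 0.018 m and z of read_point in the frame of label between -0.035 and 0.035 m and z of window in the frame of label above 0.05 m and angle between the x axis of scanner and the z axis of label, either way round below 0.45 rad and angle between the y axis of scanner and the x axis of label, either way round below 0.35 rad and value of joint ibox_lid above 1.7 rad), for 1 s.
At the end, for the whole second after the job is handed in: The lid is open on its stop (over 1.70 rad); the scanner hangs at rest in the fork of its stand, upright within 0.1 rad, its origin within 12 mm sideways and 5 mm in height of the seat point, looking the stand's +x way within 0.25 rad (value of joint ibox_lid above 1.7 rad and horizontal distance between scanner and seat below 0.012 m and z of scanner in the frame of seat between -0.005 and 0.005 m and angle between scanner's own z axis and vertical below 0.1 rad and angle between the x axis of scanner and the x axis of stand, either way round below 0.25 rad and x of window in the frame of stand above 0.03 m and linear speed of scanner below 0.02 m/s); the robot touches nothing.
It fails at once if the scanner touches the instrument box or its lid (contact force between scanner and ibox above 1 N).
It fails at once if the scanner is rammed or dropped onto its stand (over 25 N) (contact force between scanner and stand above 25 N).
It fails at once if a bystander (marker, syringe, oximeter) is shifted by more than 25 mm (distance of any of marker, syringe, oximeter from where it was at the start of the episode above 0.025 m).
It also fails if it takes over 72 s, if anything falls off the work surface, if the arm or the gripper's body presses on something with over 40 N, if the wrist force passes 120 N, or if a joint passes its speed limit or range.

## Working session

There is one attempt and no reset: what is moved stays moved. The work goes in short steps, Python scripts to look and compute and a shell command to move; the robot and the scene stay as the last step left them, time stands still between calls to the robot, and variables do not carry over. Pictures are saved under pics/ and viewed, at most 11 in all, crops included, and the job is handed in when it is done.

```bash
ls; mkdir -p pics; python3 - <<'E'
from cell import get_obs,cams,finder
import cv2,numpy as np
o=get_obs();print(o['time_s'],o['tool_pos'],o['tool_rot'],o['grip_width'])
ims=[]
for c in('side','top'):
    im=cams.read_camera(c);cv2.imwrite(f'pics/{c}0.png',im[...,::-1])
    k=cams.calibration(c);E=np.array(k['extrinsics']);print(c,k['fx'],k['cx'],k['cy'],(-E[:3,:3].T@E[:3,3]).round(3),E[2,:3].round(2))
    for n in['ibox','tab_edge','scanner','window','stand','seat','marker','syringe','oximeter']:
        r=finder.tip_of(n,c);print(c,n,[(np.round(d['xy'],1).tolist(),round(d['p'],2)) for d in r[:2]])
E
```

```text
pics
0.0 [ 0.18178117 -0.6234863   0.22147779] [-1.79890943e+02  6.54924086e-03  1.62611930e+01] 0.08684776282631672
side 447.51224675214524 262.1477634962969 195.33769880615608 [ 0.326 -0.719  0.526] [ 0.25  0.83 -0.5 ]
side ibox [([235.3, 203.1], 0.82)]
side tab_edge [([206.3, 192.3], 0.96)]
side scanner [([297.8, 238.1], 0.69)]
side window [([340.2, 222.5], 0.67)]
side stand [([294.7, 297.2], 0.71)]
side seat [([295.7, 237.7], 0.6)]
side marker [([242.4, 245.3], 0.58)]
side syringe [([184.3, 264.5], 0.95)]
side oximeter [([344.6, 231.6], 0.7)]
top 425.26727612200585 262.6318706143811 195.0735737697559 [ 0.385 -0.032  1.149] [ 0.15  0.02 -0.99]
top ibox [([207.0, 210.8], 0.64)]
top tab_edge [([209.2, 233.3], 0.58)]
top scanner [([337.0, 194.8], 0.78)]
top window []
top stand [([328.5, 205.1], 0.73), ([206.4, 208.8], 0.66)]
top seat [([334.5, 198.1], 0.63)]
top marker [([265.2, 226.2], 0.67)]
top syringe [([278.5, 263.6], 0.52)]
top oximeter [([267.5, 140.1], 0.76), ([204.3, 233.5], 0.24)]
```

```bash
cat > h.py <<'E'
from cell import get_obs,cams,finder
import numpy as np,cv2
def K(c):
    k=cams.calibration(c);return k,np.array(k['extrinsics'])
def ray(c,xy):
    k,E=K(c);d=E[:3,:3].T@np.array([(xy[0]-k['cx'])/k['fx'],(xy[1]-k['cy'])/k['fy'],1]);return -E[:3,:3].T@E[:3,3],d/np.linalg.norm(d)
def tri(a,b):
    A=np.zeros((3,3));v=np.zeros(3)
    R=[ray('side',a),ray('top',b)]
    for o,d in R:
        P=np.eye(3)-np.outer(d,d);A+=P;v+=P@o
    p=np.linalg.solve(A,v);return p,[np.linalg.norm((np.eye(3)-np.outer(d,d))@(p-o)) for o,d in R]
def atz(c,xy,z):
    o,d=ray(c,xy);return o+d*(z-o[2])/d[2]
def proj(c,p):
    k,E=K(c);q=E[:3,:3]@np.array(p)+E[:3,3];return np.array([k['fx']*q[0]/q[2]+k['cx'],k['fy']*q[1]/q[2]+k['cy']])
E
python3 - <<'E'
from h import *
P=dict(ibox=([235.3,203.1],[207,210.8],0),tab=([206.3,192.3],[209.2,233.3],.046),scanner=([297.8,238.1],[337,194.8],.125),seat=([295.7,237.7],[334.5,198.1],.125),stand=([294.7,297.2],[328.5,205.1],0),marker=([242.4,245.3],[265.2,226.2],0),syr=([184.3,264.5],[278.5,263.6],0),oxi=([344.6,231.6],[267.5,140.1],0))
for n,(a,b,z) in P.items():
    p,r=tri(a,b);print(n,p.round(3),np.round(r[0],4),'side@z',atz('side',a,z).round(3),'top@z',atz('top',b,z).round(3))
print(atz('side',[340.2,222.5],.148))
E
```

```text
ibox [ 0.52   0.142 -0.001] 0.0033 side@z [0.523 0.14  0.   ] top@z [0.516 0.143 0.   ]
tab [0.454 0.128 0.047] 0.0019 side@z [0.457 0.129 0.046] top@z [0.453 0.128 0.046]
scanner [ 0.544 -0.192  0.123] 0.001 side@z [ 0.542 -0.195  0.125] top@z [ 0.545 -0.192  0.125]
seat [ 0.54  -0.187  0.12 ] 0.0021 side@z [ 0.539 -0.193  0.125] top@z [ 0.537 -0.185  0.125]
stand [ 0.54  -0.189 -0.001] 0.0035 side@z [ 0.543 -0.19   0.   ] top@z [ 0.536 -0.188  0.   ]
marker [ 0.487 -0.018 -0.002] 0.0102 side@z [ 0.496 -0.021  0.   ] top@z [ 0.476 -0.017  0.   ]
syr [ 0.377 -0.053  0.005] 0.0 side@z [ 0.378 -0.047  0.   ] top@z [ 0.377 -0.053  0.   ]
oxi [ 0.721 -0.02  -0.016] 0.0002 side@z [ 0.71 -0.04  0.  ] top@z [ 0.717 -0.02   0.   ]
[ 0.60611474 -0.20621501  0.148     ]
```

View pics/side0.png

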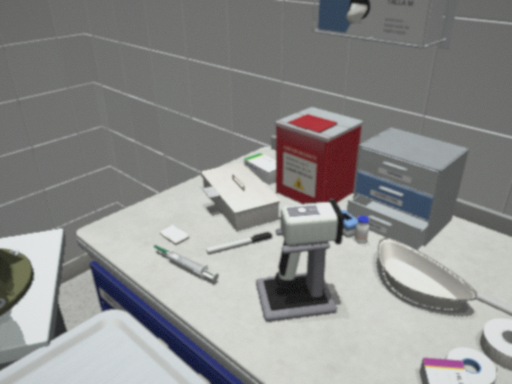

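View pics/top0.png

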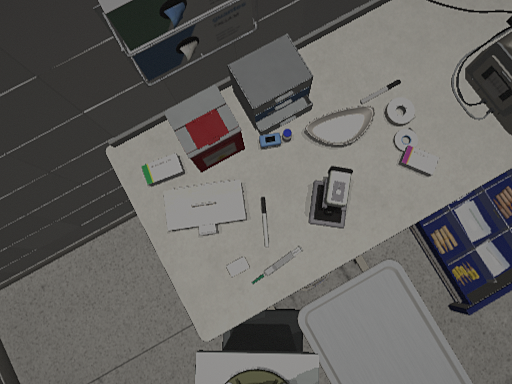

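The side view shows the box at (240,195), its tab at (206,192) and the scanner at (305,225). The top view shows the box at (205,205), tab at (208,231), scanner at (339,187), and a red container behind the box at (205,130). Next I'll refine the angles and check clearances.

```bash
python3 - <<'E'
from h import *
t=cams.read_camera('top');s=cams.read_camera('side')
m={}
for n in('ibox','scanner','stand','tab_edge'):
    for c in('top','side'):
        r=finder.masks_of(n,c)
        if r:
            m[n,c]=r[0]['mask'];mm=r[0]['mask'].astype(np.uint8)
            cn=max(cv2.findContours(mm,0,2)[0],key=cv2.contourArea)
            print(n,c,r[0]['p'],cv2.minAreaRect(cn), np.round(cv2.boxPoints(cv2.minAreaRect(cn))).tolist())
def z(im,x,y,w,h,f): return cv2.resize(im[y:y+h,x:x+w],(w*f,h*f),interpolation=cv2.INTER_CUBIC)
a=np.hstack([z(t,150,110,100,140,4),z(t,290,130,100,140,4)])
cv2.imwrite('pics/z1.png',a[...,::-1])
b=np.hstack([z(s,190,100,100,140,4),z(s,250,190,100,140,4)])
cv2.imwrite('pics/z2.png',b[...,::-1])
E
```

```text
ibox top 0.8 ((204.47293090820312, 208.91575622558594), (50.42821502685547, 78.71224212646484), 81.63410949707031) [[162.0, 190.0], [240.0, 178.0], [247.0, 228.0], [169.0, 240.0]]
ibox side 0.88 ((240.46746826171875, 193.6836700439453), (84.28701782226562, 52.61669158935547), 49.843997955322266) [[193.0, 178.0], [233.0, 145.0], [288.0, 209.0], [248.0, 243.0]]
scanner top 0.92 ((336.7601013183594, 191.3092498779297), (22.88460922241211, 47.51787185668945), 8.746161460876465) [[322.0, 213.0], [329.0, 166.0], [352.0, 170.0], [344.0, 217.0]]
scanner side 0.73 ((312.457763671875, 221.9232177734375), (44.27968978881836, 63.42183303833008), 87.75425720214844) [[280.0, 201.0], [343.0, 199.0], [345.0, 243.0], [282.0, 245.0]]
stand top 0.6 ((328.5769348144531, 202.88462829589844), (36.09410858154297, 47.00916290283203), 7.125016689300537) [[308.0, 224.0], [314.0, 177.0], [349.0, 182.0], [344.0, 228.0]]
stand side 0.56 ((294.5111083984375, 280.8346252441406), (73.7943115234375, 75.98863220214844), 82.52843475341797) [[252.0, 249.0], [327.0, 239.0], [337.0, 312.0], [262.0, 322.0]]
tab_edge top 0.64 ((204.17324829101562, 209.6607208251953), (49.570316314697266, 79.53688049316406), 81.51105499267578) [[161.0, 191.0], [240.0, 179.0], [247.0, 228.0], [168.0, 240.0]]
tab_edge side 0.8 ((236.11761474609375, 190.58673095703125), (75.14619445800781, 48.03121566772461), 43.53120040893555) [[192.0, 182.0], [225.0, 147.0], [280.0, 199.0], [247.0, 234.0]]
```

View pics/z1.png

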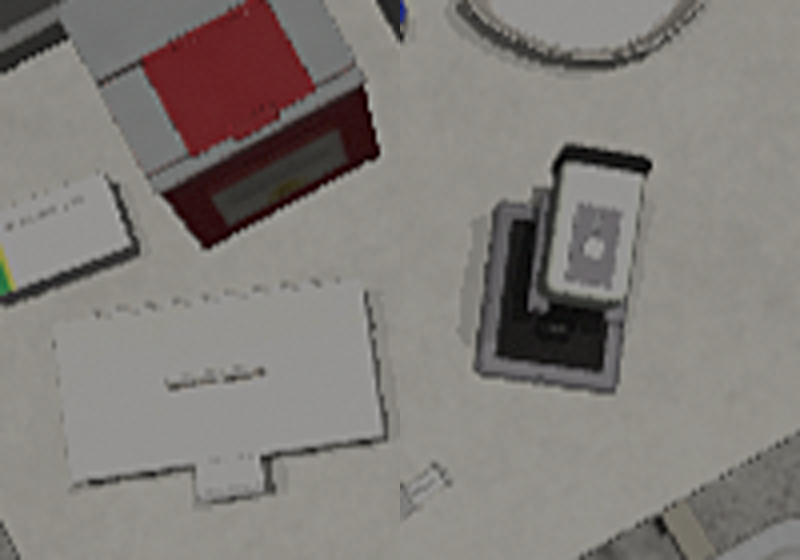

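View pics/z2.png

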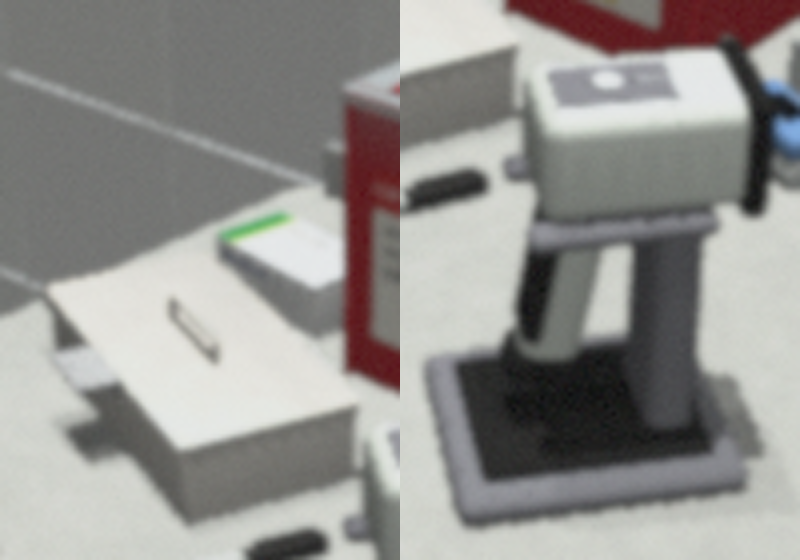

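The crops show the lid corners at top-image (169,232), (246,220) and (242,183), and the tab's front edge from (199.5,235) to (217,232.5). The scanner's bumper runs (329,171)–(352,172), and the foot corners are (309.5,223), (344,227) and (314,181). The red container's front base runs (202,172)–(245,149).

```bash
python3 - <<'E'
from h import *
A=lambda xy,z:atz('top',xy,z)
ang=lambda a,b:round(float(np.degrees(np.arctan2(*(b-a)[1::-1]))),1)
FL,FR,BR=A([168.75,231.75],.048),A([246.25,220],.048),A([242.5,182.5],.048)
print('box',FL,FR,BR,'front edge dir FR->FL',ang(FR,FL)-90,'side',ang(FR,BR),np.linalg.norm(FL-FR))
tl,tr=A([199.5,235],.046),A([217,232.5],.046);print('tab',tl,tr,(tl+tr)/2,ang(tr,tl)-90,np.linalg.norm(tl-tr))
print('cont base',A([202,172],0),A([245,148.75],0));
for z in(.15,.2,.25):print('cont top',z,A([188.75,156.75],z),A([240,127.5],z))
b=[A([309.5,223.25],.006),A([344.25,227],.006),A([314.25,180.75],.006)]
print('foot',b,ang(b[0],b[2]),ang(b[1],b[0])-90,np.linalg.norm(b[0]-b[2]),np.linalg.norm(b[0]-b[1]),'centre',(b[1]+b[2])/2)
h=[A([327,203.75],.165),A([346.25,205.75],.165),A([351.25,175],.171),A([328.75,171.25],.174),A([352.5,172.5],.174)]
print('head rear mid',(h[0]+h[1])/2,'bumper mid',(h[3]+h[4])/2,ang((h[0]+h[1])/2,(h[3]+h[4])/2),ang(h[1],h[2]),ang(h[4],h[3])-90)
E
```

```text
box [0.45505619 0.2329893  0.048     ] [0.48814223 0.03229216 0.048     ] [0.58704296 0.04416353 0.048     ] front edge dir FR->FL 9.400000000000006 side 6.8 0.20340606822932267
tab [0.44780978 0.15298111 0.046     ] [0.45487236 0.10769577 0.046     ] [0.45134107 0.13033844 0.046     ] 8.900000000000006 0.045832756606042455
cont base [0.62414986 0.16015892 0.        ] [0.6913867  0.04255085 0.        ]
cont top 0.15 [0.63015739 0.16859201 0.15      ] [0.70454791 0.04615766 0.15      ]
cont top 0.2 [0.61786641 0.15856621 0.2       ] [0.68853295 0.0422609  0.2       ]
cont top 0.25 [0.60557543 0.1485404  0.25      ] [0.67251799 0.03836415 0.25      ]
foot [array([ 0.48545789, -0.13550393,  0.006     ]), array([ 0.47656585, -0.22839674,  0.006     ]), array([ 0.6017403 , -0.14873527,  0.006     ])] -6.5 -5.5 0.11703276679237011 0.09331743010854923 centre [ 0.53915308 -0.18856601  0.006     ]
head rear mid [ 0.51532078 -0.1841133   0.165     ] bumper mid [ 0.59153316 -0.19296002  0.174     ] -6.6 -9.3 -2.5
```

```bash
python3 -m creep '.036 .034 .013 -7.3 .087;.036 .034 .013 0 .087;.036 .034 .013 0 .087;.036 .034 .013 0 .087;.036 .034 .013 0 .087;.036 .034 .013 0 .087;.026 .044 0 0 .087;.026 .044 0 0 .087' 20
python3 -m creep '.026 .044 0 0 .087;.026 .044 0 0 .087;.026 .044 0 0 .087;.005 .05 0 0 .087;.005 .05 0 0 .087;.005 .05 0 0 .087;.005 .05 0 0 .087;0 0 0 0 .087'
```

```text
time_s: 2.5
tool_pos: [0.4509, -0.3306, 0.3009]
tool_rot: [180.0, -0.0, 9.0]
force: [-0.2, -0.9, -0.4]
grip_width: 0.0868
grasp_force: 0.0
time_s: 3.5
tool_pos: [0.5479, 0.0059, 0.3012]
tool_rot: [-179.9, -0.1, 9.5]
force: [1.0, -1.2, -0.3]
grip_width: 0.0866
grasp_force: 0.0
```

```bash
python3 -m creep '-.018 .025 -.04 0 .087;-.018 .025 -.04 0 .087;-.018 .025 -.04 0 .087;-.018 .025 -.04 0 .087;-.018 .025 -.04 0 .087;0 0 0 0 .087'
python3 - <<'E'
from h import *
o=get_obs();print(o['tool_pos'],o['tool_rot'])
t=cams.read_camera('top');s=cams.read_camera('side')
for c in('side','top'):print([(d['xy'],d['p']) for d in finder.tip_of('tab_edge',c)[:1]])
z=lambda im,x,y,w,h,f: cv2.resize(im[y:y+h,x:x+w],(w*f,h*f),interpolation=cv2.INTER_CUBIC)
for im,c in((t,'top'),(s,'side')):
    u=proj(c,o['tool_pos']);cv2.circle(im,tuple(int(v) for v in np.round(u)),1,(255,0,0),-1)
cv2.imwrite('pics/z3.png',np.hstack([z(t,150,160,100,100,4),z(s,170,110,100,100,4)])[...,::-1])
E
```

```text
time_s: 4.25
tool_pos: [0.4544, 0.1254, 0.0978]
tool_rot: [180.0, 0.4, 9.1]
force: [0.3, 0.1, 2.2]
grip_width: 0.0869
grasp_force: 0.0
[0.45435089 0.12539814 0.09784366] [179.99175161   0.3622824    9.14538255]
[([206.2, 192.5], 0.73)]
[([208.7, 234.4], 0.71)]
```

View pics/z3.png

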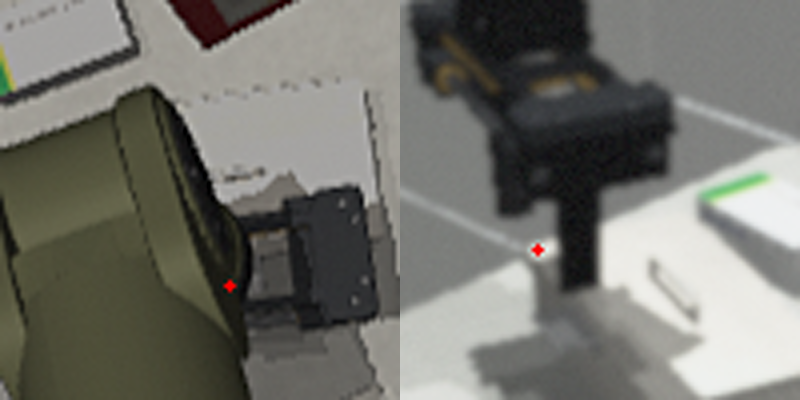

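The side crop shows the near finger just beside the tab, and the TCP mark at (304,172) sits just ahead of it, which agrees with the measurements. I'll descend and pinch.

```bash
python3 -m creep '.003 .003 -.02 0 .087;0 0 -.02 0 .087;0 0 -.02 0 .087;0 0 0 0 .087;0 0 0 0 .087'
```

```text
time_s: 5.08
tool_pos: [0.4624, 0.1277, 0.0418]
tool_rot: [180.0, -0.1, 8.9]
force: [-0.5, -0.0, 0.1]
grip_width: 0.0872
grasp_force: 0.0
```

```bash
python3 -m creep '-.002 .003 -.005 0 .087;0 0 0 0 .03;0 0 0 0 .03;0 0 0 0 .03;0 0 0 0 .03;0 0 0 0 .03;0 0 0 0 .03' 20
```

```text
time_s: 5.95
tool_pos: [0.4588, 0.1326, 0.0356]
tool_rot: [-179.9, -0.0, 9.0]
force: [-0.5, 4.5, -0.8]
grip_width: 0.0432
grasp_force: 20.0
```

```bash
python3 -m creep '.001 0 .0127 0 .03;.0016 .0004 .0127 0 .03;.0039 .0006 .0121 0 .03;.0039 .0006 .0121 0 .03;.0063 .001 .011 0 .03;.0063 .001 .011 0 .03;.0085 .0013 .0095 0 .03;.0085 .0013 .0095 0 .03'
```

```text
time_s: 6.95
tool_pos: [0.4966, 0.1387, 0.126]
tool_rot: [-179.9, 0.3, 9.0]
force: [-3.3, 5.0, -0.5]
grip_width: 0.0438
grasp_force: 20.0
```

```bash
python3 -m creep '.0102 .0016 .0075 0 .03;.0102 .0016 .0075 0 .03;.0115 .0018 .0051 0 .03;.0115 .0018 .0051 0 .03;.0123 .0019 .0027 0 .03;.0123 .0019 .0027 0 .03;.0126 .002 0 0 .03;.0126 .002 0 0 .03'
python3 - <<'E'
from h import *
t=cams.read_camera('top');s=cams.read_camera('side')
z=lambda im,x,y,w,h,f: cv2.resize(im[y:y+h,x:x+w],(w*f,h*f),interpolation=cv2.INTER_CUBIC)
cv2.imwrite('pics/z4.png',np.hstack([z(t,150,110,130,130,3),z(s,180,60,130,200,3)[:390]])[...,::-1])
E
```

```text
time_s: 7.95
tool_pos: [0.5935, 0.1544, 0.1599]
tool_rot: [-179.9, -0.2, 9.0]
force: [-1.0, 3.9, 8.0]
grip_width: 0.0436
grasp_force: 20.0
```

View pics/z4.png

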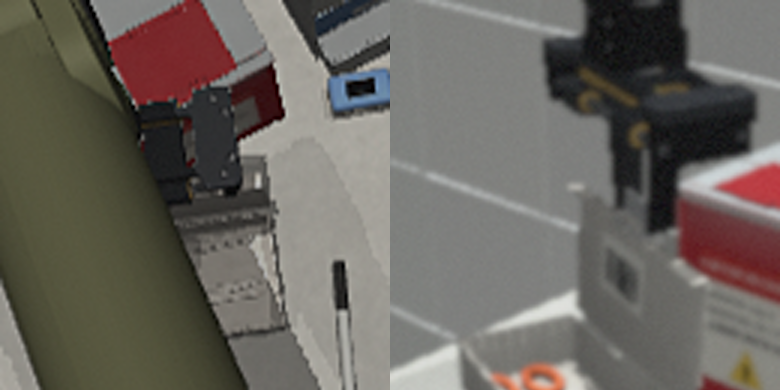

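The lid stands upright or slightly past, with the label visible at side-image (257,149). I'll push a little further, release, and back off upward.

```bash
python3 -m creep '.005 .001 0 0 .03;.005 .001 -.001 0 .03;0 0 0 0 .03;0 0 0 0 .087;0 0 0 0 .087;0 0 0 0 .087;0 0 .03 0 .087;-.02 0 .05 0 .087'
python3 -m creep '-.03 -.04 .03 0 .087;-.02 -.055 0 0 .087;0 -.06 0 0 .087;0 -.06 0 0 .087;0 -.06 0 0 .087;0 -.06 0 0 .087;0 0 0 0 .087'
python3 - <<'E'
from h import *
t=cams.read_camera('top');s=cams.read_camera('side')
z=lambda im,x,y,w,h,f: cv2.resize(im[y:y+h,x:x+w],(w*f,h*f),interpolation=cv2.INTER_CUBIC)
for n in('label','tab_edge','scanner','seat','window'):
    a=finder.tip_of(n,'side');b=finder.tip_of(n,'top')
    if a:print(n,'side',a[0])
    if b:print(n,'top',b[0])
    if a and b:print(n,tri(a[0]['xy'],b[0]['xy']))
cv2.imwrite('pics/z5.png',np.hstack([z(t,150,110,130,130,3),z(s,180,100,130,130,3)])[...,::-1])
E
```

```text
time_s: 9.05
tool_pos: [0.5815, 0.1519, 0.234]
tool_rot: [180.0, 0.3, 8.8]
force: [0.9, -1.1, 0.6]
grip_width: 0.0834
grasp_force: 0.0
time_s: 9.93
tool_pos: [0.5301, -0.1887, 0.2646]
tool_rot: [179.9, 0.2, 8.3]
force: [0.1, 0.4, 0.0]
grip_width: 0.0867
grasp_force: 0.0
label side {'xy': [257.8, 148.6], 'p': 0.72}
label top {'xy': [186.7, 178.1], 'p': 0.94}
label (array([0.58735216, 0.1790913 , 0.11014153]), [np.float64(0.002103491916773504), np.float64(0.0021034919167735398)])
tab_edge side {'xy': [267.3, 123.7], 'p': 0.73}
tab_edge top {'xy': [192.5, 166.6], 'p': 0.91}
tab_edge (array([0.60177328, 0.15282581, 0.17777045]), [np.float64(0.0020319705866328644), np.float64(0.00203197058663293)])
scanner side {'xy': [296.9, 240.7], 'p': 0.58}
scanner top {'xy': [337.9, 196.3], 'p': 0.69}
scanner (array([ 0.54153561, -0.19429866,  0.1199567 ]), [np.float64(0.0006034258632009414), np.float64(0.0006034258632008878)])
seat side {'xy': [296.2, 237.7], 'p': 0.67}
seat top {'xy': [333.0, 197.9], 'p': 0.63}
seat (array([ 0.54103984, -0.18358423,  0.11776524]), [np.float64(0.002729919963093261), np.float64(0.002729919963093418)])
window side {'xy': [339.0, 221.8], 'p': 0.87}
```

View pics/z5.png

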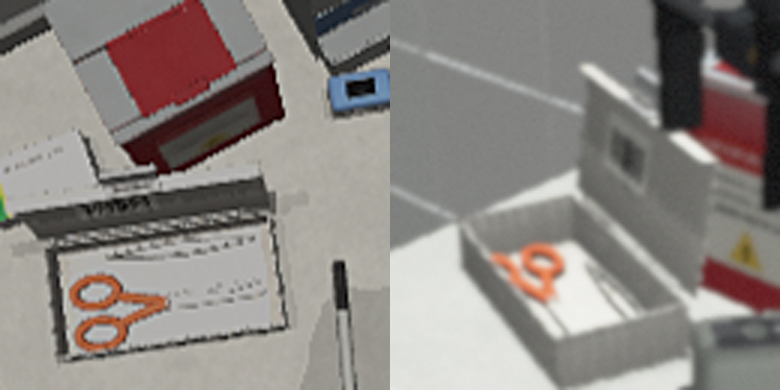

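The lid is open on its stop and the label is visible at top-image (187,178) and side-image (258,149). Now the scanner.

```bash
python3 -m creep '.008 0 0 -7.3 .087;.007 0 -.01 -7 .087;0 0 0 0 .087;0 0 0 0 .087'
python3 - <<'E'
from h import *
o=get_obs();print(o['tool_pos'],o['tool_rot'])
t=cams.read_camera('top');s=cams.read_camera('side')
p=o['tool_pos'];d=np.array([.9936,-.113,0])
s0=np.array([.541,-.190,.125]);e=np.array([.113,.9936,0])
for im,c in((t,'top'),(s,'side')):
    for x,y,zz in((0,0,0),(64,0,23),(-25,25,46),(-25,-25,46),(64,27,49),(64,-27,49),(59,-25,0),(-25,-25,0)):
        u=proj(c,s0+d*x/1e3+e*y/1e3+[0,0,zz/1e3]);cv2.circle(im,tuple(int(v) for v in np.round(u)),0,(255,0,0),-1)
    u=proj(c,p);cv2.circle(im,tuple(int(v) for v in np.round(u)),0,(0,255,0),-1)
z=lambda im,x,y,w,h,f: cv2.resize(im[y:y+h,x:x+w],(w*f,h*f),interpolation=cv2.INTER_NEAREST)
cv2.imwrite('pics/z6.png',np.hstack([z(t,290,130,100,110,4),z(s,260,150,100,110,4)])[...,::-1])
E
```

```text
time_s: 11.02
tool_pos: [0.5471, -0.1812, 0.256]
tool_rot: [180.0, 0.0, -5.2]
force: [0.5, 0.4, -0.5]
grip_width: 0.0869
grasp_force: 0.0
[ 0.54705513 -0.18118703  0.2560119 ] [ 1.79991137e+02  7.49950996e-03 -5.21838123e+00]
```

View pics/z6.png

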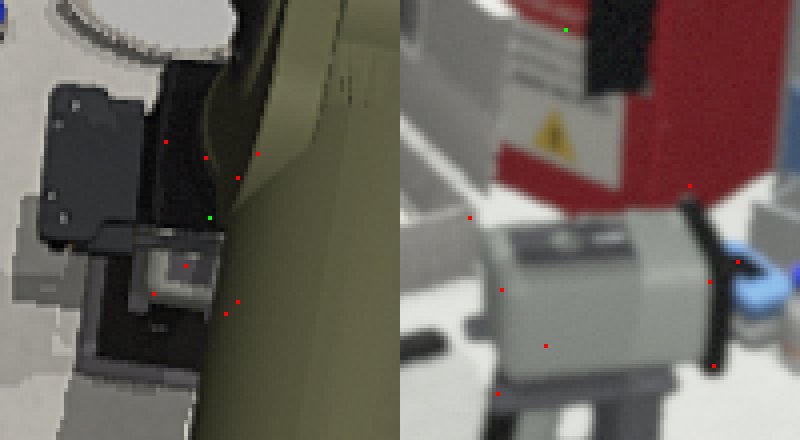

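The side crop shows the scanner within about 3–5 mm of my model, a touch further back, with a yaw of around -7. I'll descend on it.

```bash
python3 -m creep '-.002 -.01 0 -2 .087;0 0 -.03 0 .087;0 0 -.03 0 .087;0 0 -.02 0 .087;0 0 0 0 .087;0 0 0 0 .087'
```

```text
time_s: 11.88
tool_pos: [0.5456, -0.1919, 0.1769]
tool_rot: [180.0, -0.1, -7.4]
force: [0.6, -0.3, -0.0]
grip_width: 0.0869
grasp_force: 0.0
```

```bash
python3 -m creep '0 0 -.015 0 .087;0 0 -.015 0 .087;0 0 -.01 0 .087;0 0 0 0 .087;0 0 0 0 .087'
python3 - <<'E'
from h import *
s=cams.read_camera('side')
z=lambda im,x,y,w,h,f: cv2.resize(im[y:y+h,x:x+w],(w*f,h*f),interpolation=cv2.INTER_CUBIC)
cv2.imwrite('pics/z7.png',z(s,250,150,110,120,5)[...,::-1])
E
```

```text
time_s: 12.5
tool_pos: [0.5454, -0.1912, 0.136]
tool_rot: [180.0, -0.0, -7.3]
force: [-0.3, 0.0, 0.4]
grip_width: 0.0869
grasp_force: 0.0
```

View pics/z7.png

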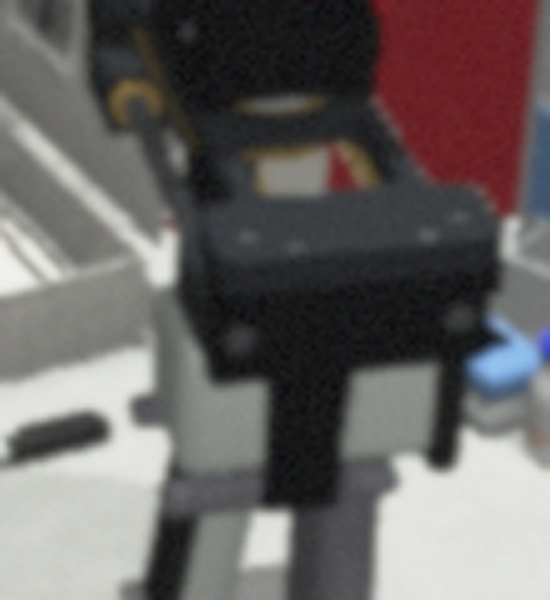

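The near finger (305,250 in the side image) sits amid the head's side, between the rear and the bumper. I'll close gently, check, then lift.

```bash
python3 -m creep '0 0 0 0 .04;0 0 0 0 .04;0 0 0 0 .04;0 0 0 0 .04;0 0 0 0 .04;0 0 0 0 .04' 10
python3 -m creep '0 0 0 0 .04;0 0 .006 0 .04;0 0 .01 0 .04;0 0 .02 0 .04;0 0 0 0 .04' 30
```

```text
time_s: 13.3
tool_pos: [0.5452, -0.1907, 0.1358]
tool_rot: [-180.0, 0.0, -7.3]
force: [0.1, 0.9, 0.7]
grip_width: 0.05
grasp_force: 10.0
time_s: 13.92
tool_pos: [0.5465, -0.1919, 0.1739]
tool_rot: [179.9, -0.2, -7.4]
force: [-0.1, 0.1, -2.4]
grip_width: 0.0499
grasp_force: 30.0
```

```bash
python3 -m creep '0 0 .03 0 .04;0 0 .03 0 .04;0 0 .022 0 .04;-.01 .025 0 4 .04;-.0153 .0376 0 4 .04;-.0153 .0376 0 4 .04;-.0153 .0376 0 4.3 .04;-.0153 .0376 0 0 .04'
python3 -m creep '-.0153 .0376 0 0 .04;-.0153 .0376 0 0 .04;-.0153 .0376 0 0 .04;-.0153 .0376 0 0 .04;-.005 .013 0 0 .04;0 0 -.02 0 .04;0 0 -.02 0 .04;0 0 0 0 .04'
python3 - <<'E'
from h import *
o=get_obs();print(o['tool_pos'],o['tool_rot'],o['force'],o['qpos'])
cams.read_camera('side');cams.read_camera('top')
for n in('label','window','scanner'):
    a=finder.tip_of(n,'side');b=finder.tip_of(n,'top')
    print(n,[x[0] for x in(a,b) if x], tri(a[0]['xy'],b[0]['xy']) if a and b else '')
E
```

```text
time_s: 14.92
tool_pos: [0.4731, -0.0148, 0.2532]
tool_rot: [180.0, 0.0, 9.0]
force: [0.8, 0.4, -2.3]
grip_width: 0.0497
grasp_force: 30.0
time_s: 15.92
tool_pos: [0.4069, 0.1463, 0.2123]
tool_rot: [180.0, 0.2, 8.9]
force: [0.0, -0.3, -1.6]
grip_width: 0.0498
grasp_force: 30.0
[0.40685616 0.14632477 0.21229363] [179.9772541    0.19450022   8.89843636] [ 0.02455406 -0.27567356 -1.55134802] [ 26.02360272  -8.7842798  -44.3637205  111.29520536  -6.34676477
  75.29242978 -97.465189  ]
label [{'xy': [257.7, 149.2], 'p': 0.59}, {'xy': [188.8, 177.6], 'p': 0.91}] (array([0.5870643 , 0.17396068, 0.11113323]), [np.float64(0.0006722354496126019), np.float64(0.0006722354496125813)])
window [{'xy': [203.3, 110.0], 'p': 0.67}, {'xy': [184.2, 222.2], 'p': 0.77}] (array([0.46674888, 0.15803309, 0.22169159]), [np.float64(0.0014812264378761758), np.float64(0.001481226437876253)])
scanner [{'xy': [179.4, 129.7], 'p': 0.96}, {'xy': [190.1, 252.2], 'p': 0.6}] (array([0.40781967, 0.14794559, 0.18951896]), [np.float64(0.00701550247447099), np.float64(0.007015502474471063)])
```

```bash
python3 -m creep '.001 .001 -.02 0 .04;0 0 -.02 0 .04;0 0 -.02 0 .04;0 0 -.015 0 .04;0 0 -.01 0 .04;0 0 -.007 0 .04;0 0 0 0 .04;0 0 0 0 .04'
python3 - <<'E'
from h import *
o=get_obs();print(o['tool_pos'],o['tool_rot'],o['force'])
t=cams.read_camera('top');s=cams.read_camera('side')
P={}
for n in('label','window','scanner'):
    a=finder.tip_of(n,'side');b=finder.tip_of(n,'top')
    if a and b: P[n],e=tri(a[0]['xy'],b[0]['xy']);print(n,P[n].round(4),round(e[0],4))
    else: print(n,a[:1],b[:1])
z=lambda im,x,y,w,h,f: cv2.resize(im[y:y+h,x:x+w],(w*f,h*f),interpolation=cv2.INTER_CUBIC)
cv2.imwrite('pics/z8.png',np.hstack([z(t,150,150,100,130,4),z(s,150,100,100,130,4)])[...,::-1])
E
```

```text
time_s: 17.32
tool_pos: [0.4092, 0.1487, 0.1222]
tool_rot: [180.0, -0.0, 9.0]
force: [0.7, -0.8, -1.9]
grip_width: 0.0497
grasp_force: 30.0
[0.4091945  0.14870786 0.12224077] [ 1.79996546e+02 -4.63494461e-02  8.96270192e+00] [ 0.65108715 -0.75084119 -1.94535976]
label [0.5875 0.1677 0.1126] 0.0026
window [0.4668 0.1611 0.1268] 0.003
scanner [0.4063 0.1426 0.1074] 0.0029
```

View pics/z8.png

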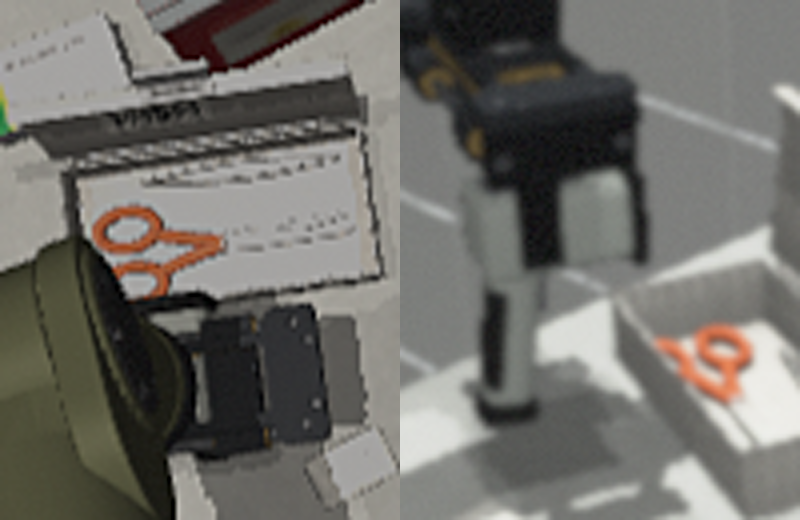

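The scanner is held upright in front of the box, its handle's foot at side-image (277,203) still just above the table; the bumper is clear of the box. I'll lower the last 9 mm and hold for about 2 s.

```bash
python3 -m creep '0 -.001 -.006 0 .04;0 0 -.003 0 .04;0 0 0 0 .04;0 0 0 0 .04;0 0 0 0 .04;0 0 0 0 .04;0 0 0 0 .04;0 0 0 0 .04'
python3 - <<'E'
from h import *
t=cams.read_camera('top');s=cams.read_camera('side')
for n in('label','window','scanner','read_point'):
    a=finder.tip_of(n,'side');b=finder.tip_of(n,'top')
    if a and b: p,e=tri(a[0]['xy'],b[0]['xy']);print(n,p.round(4),round(e[0],4))
    else: print(n,a[:1],b[:1])
E
python3 -m creep '0 0 0 0 .04;0 0 0 0 .04;0 0 0 0 .04;0 0 0 0 .04;0 0 0 0 .04;0 0 0 0 .04;0 0 0 0 .04;0 0 0 0 .04'
```

```text
time_s: 18.73
tool_pos: [0.4088, 0.1476, 0.1128]
tool_rot: [180.0, -0.0, 9.0]
force: [-0.2, 0.4, -2.2]
grip_width: 0.05
grasp_force: 30.0
label [0.5951 0.1791 0.1093] 0.002
window [0.4662 0.1638 0.1159] 0.0109
scanner [0.4074 0.1476 0.0922] 0.0032
read_point [] []
time_s: 20.23
tool_pos: [0.4088, 0.1476, 0.1128]
tool_rot: [180.0, 0.0, 9.0]
force: [0.3, 0.1, -2.7]
grip_width: 0.0498
grasp_force: 30.0
```

The weight reading is steady, so there's no table contact. A second hold, slightly lower and further back, adds margin on the label's height axis.

```bash
python3 -m creep '-.004 0 -.002 0 .04;0 0 -.001 0 .04;0 0 0 0 .04;0 0 0 0 .04;0 0 0 0 .04;0 0 0 0 .04;0 0 0 0 .04;0 0 0 0 .04'
python3 -m creep '0 0 0 0 .04;0 0 0 0 .04;0 0 0 0 .04;0 0 0 0 .04;0 0 0 0 .04;0 0 0 0 .04;0 0 0 0 .04;0 0 0 0 .04'
```

```text
time_s: 21.22
tool_pos: [0.4048, 0.1476, 0.1098]
tool_rot: [180.0, 0.0, 9.0]
force: [0.6, 0.1, -2.0]
grip_width: 0.0497
grasp_force: 30.0
time_s: 22.22
tool_pos: [0.4048, 0.1476, 0.1098]
tool_rot: [180.0, 0.0, 9.0]
force: [0.6, -0.1, -1.8]
grip_width: 0.0498
grasp_force: 30.0
```

```bash
python3 -m creep '0 0 .03 0 .04;0 0 .04 0 .04;0 0 .04 0 .04;0 0 .036 0 .04;.0156 -.0376 0 0 .04;.0156 -.0376 0 0 .04;.0156 -.0376 0 0 .04;.0156 -.0376 0 -4 .04'
python3 -m creep '.0156 -.0376 0 -4 .04;.0156 -.0376 0 -4 .04;.0156 -.0376 0 -4.3 .04;.0156 -.0376 0 0 .04;.0156 -.0376 0 0 .04;0 0 0 0 .04;0 0 0 0 .04;0 0 0 0 .04'
```

```text
time_s: 23.22
tool_pos: [0.4676, -0.004, 0.2558]
tool_rot: [180.0, -0.0, 4.9]
force: [0.5, 0.5, -1.7]
grip_width: 0.0495
grasp_force: 30.0
time_s: 24.22
tool_pos: [0.5452, -0.1893, 0.2559]
tool_rot: [-180.0, 0.0, -7.2]
force: [0.6, 0.6, -2.4]
grip_width: 0.0498
grasp_force: 30.0
```

```bash
python3 -m creep '0 -.001 -.02 0 .04;0 0 -.03 0 .04;0 0 -.03 0 .04;0 0 -.02 0 .04;0 0 -.008 0 .04;0 0 0 0 .04;0 0 0 0 .04'
```

```text
time_s: 25.1
tool_pos: [0.5459, -0.1918, 0.149]
tool_rot: [180.0, -0.1, -7.3]
force: [0.5, -0.0, -2.5]
grip_width: 0.0499
grasp_force: 30.0
```

```bash
python3 -m creep '0 0 -.002 0 .04;0 0 -.002 0 .04;0 0 -.002 0 .04;0 0 -.002 0 .04;0 0 -.001 0 .04;0 0 -.001 0 .04;0 0 0 0 .04;0 0 0 0 .04' 15
```

```text
time_s: 26.1
tool_pos: [0.5452, -0.1918, 0.1378]
tool_rot: [180.0, -0.0, -7.3]
force: [0.4, 0.1, -1.5]
grip_width: 0.0496
grasp_force: 15.0
```

```bash
python3 -m creep '0 .0008 -.001 0 .04;0 0 -.0007 0 .04;0 0 0 0 .04;0 0 0 0 .04' 6
```

```text
time_s: 26.6
tool_pos: [0.5452, -0.191, 0.1361]
tool_rot: [180.0, 0.0, -7.3]
force: [-0.1, 0.5, -2.5]
grip_width: 0.0501
grasp_force: 6.0
```

```bash
python3 -m creep '0 0 -.0005 0 .04;0 0 0 0 .04;0 0 0 0 .056;0 0 0 0 .056;0 0 0 0 .087;0 0 0 0 .087;0 0 0 0 .087;0 0 .01 0 .087' 4
python3 -m creep '0 0 .03 0 .087;0 0 .05 0 .087;0 0 .05 0 .087;-.03 0 0 0 .087;-.055 -.02 0 0 .087;-.03 -.055 0 0 .087;-.03 -.055 0 0 .087;-.03 -.055 0 0 .087'
python3 -m creep '-.03 -.055 0 0 .087;0 0 0 0 .087'
python3 - <<'E'
from h import *
t=cams.read_camera('top');s=cams.read_camera('side')
for n in('scanner','seat','tab_edge','marker','syringe','oximeter'):
    a=finder.tip_of(n,'side');b=finder.tip_of(n,'top')
    print(n,[np.round(x[0]['xy'],1) for x in(a,b) if x],tri(a[0]['xy'],b[0]['xy'])[0].round(3) if a and b else '')
z=lambda im,x,y,w,h,f: cv2.resize(im[y:y+h,x:x+w],(w*f,h*f),interpolation=cv2.INTER_CUBIC)
cv2.imwrite('pics/z9.png',np.hstack([z(t,150,110,230,200,2)[:,:460],z(s,230,100,110,200,3)[:400]])[...,::-1])
E
```

```text
time_s: 27.6
tool_pos: [0.5446, -0.1908, 0.1452]
tool_rot: [-180.0, 0.1, -7.3]
force: [-1.1, -0.3, 0.9]
grip_width: 0.084
grasp_force: 0.0
time_s: 28.6
tool_pos: [0.3695, -0.3772, 0.2769]
tool_rot: [179.9, -0.1, -7.3]
force: [0.5, -0.7, 1.3]
grip_width: 0.0867
grasp_force: 0.0
time_s: 28.85
tool_pos: [0.3358, -0.4356, 0.2758]
tool_rot: [179.9, 0.1, -7.9]
force: [0.5, 0.7, 0.4]
grip_width: 0.087
grasp_force: 0.0
scanner [array([300.5, 243.9]), array([338.6, 196.6])] [ 0.544 -0.197  0.115]
seat [array([299.7, 234.3]), array([332.2, 199.2])] [ 0.542 -0.182  0.122]
tab_edge [array([267.8, 124.2]), array([190.1, 168.6])] [0.601 0.158 0.174]
marker [array([244. , 247.4]), array([264.5, 222.7])] [ 0.494 -0.016 -0.01 ]
syringe [array([279.2, 264. ])] 
oximeter [array([269.6, 145.4])]
```

View pics/z9.png

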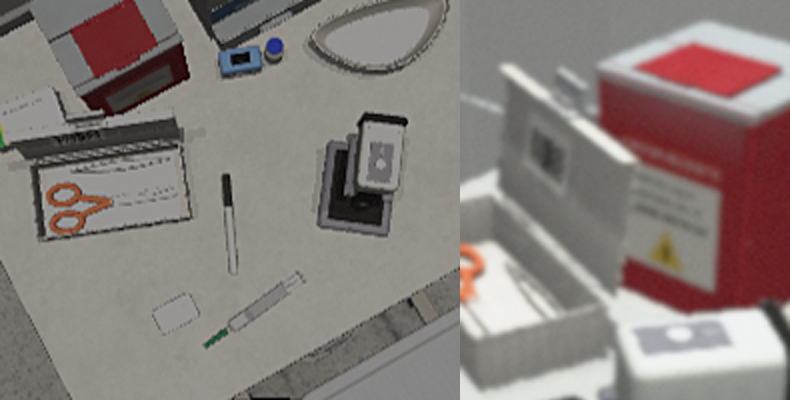

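The top view shows the scanner back in the fork with its bumper at (342,169), as at the start. The lid is still open, and the marker, syringe and oximeter are where they lay. I'll hand it in.

```bash
python3 -c "
from cell import ticket
print(ticket.sign_off())"
```

```text
the job is handed in; nothing more can be done
None
```

I handed the job in at about 29 s with the lid open on its stop, the scanner held at the label (two holds of 1 s or more) and back in its fork, and the bystanders where they lay; sign-off returned no verdict.

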